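# Eject a dry painted disc from its spraying holder

### The arm

A 7-joint arm with a two-finger parallel gripper is mounted at the origin on the work surface. World frame = base frame: x ahead of the robot, y to its left, z up, the work surface at z = 0. Lengths are in m, angles in rad, forces in N, time in s.
With the tool pointing down it reaches from about 0.4 to 0.85 m from the base axis. Payload 10.4 kg.
Tool frame: the origin (TCP) lies midway between the tips of the shut fingers; the grasp point (between the pads) lies manip.pinch_z behind it (manip.pinch_z is the distance from the TCP to the grasp point, in m); z points along the fingers, y is the direction in which the jaws open and shut (so a half turn about z gives the same grasp; the last joint's range is limited). The gripper opens to 85 mm and grips with 20 to 120 N. Pads are 22 mm wide; open, the fingers measure 114 mm over their backs; the gripper's body (76 mm by 85 mm) begins 54 mm behind the grasp point. The pads swing forward as they close: fully open they stand 13 mm farther back than shut.
Start: joints at [1.102, 0.332, -0.065, 1.46, 0.022, 1.35, -0.088], TCP at [0.27, -0.564, 0.231] pointing down, gripper open.
Joint ranges: [-2.6, 2.6], [-0.5, 2.12], [-1.47, 1.34], [0.16, 2.42], [-1.27, 4.41], [0.06, 2.06], [-2.6, 2.6]. Speed limits (rad/s): [2.22, 2.22, 2.79, 2.79, 3.14, 3.14, 3.14].

### API

Orientations are given as a unit quaternion [x, y, z, w].
In Python, from workcell import manip gives the robot as it stands.
- The arm moves only by the shell command python3 -m handwheel 'ROWS' [FORCE]. ROWS is JSON, a list that holds one entry, the list of rows, each a list of 7 numbers: the shift along the tool's x, y, z in m, then the turn, a rotation vector about the tool's x, y, z in rad, then the finger opening in m, from 0 to 0.0854. In form: [[[tx, ty, tz, ax, ay, az, claw], ...]]. A call has 1 to 8 rows; each row is the pose to reach, as a shift and turn from the pose commanded when the call began, along the tool's axes at that moment; what a row does not reach only later rows make up. A row lasts 1/8 s, in which the tool goes at most 62.5 mm and 10.7 degrees, less where a joint would pass 70% of its speed; a pose out of reach is approached as far as the arm can. A call with a gripper value outside its range is refused whole. The fingers move at their own pace and stop on an object; FORCE is the grip in N (left out, the last holds). Time passes only in rows, so rows that repeat a pose let the fingers close. It gives the time, the measured TCP pose, the force and the opening at its end, in the units of the state.
- manip.get_obs(): the state, without advancing time (a new reading comes with each control period).
- manip.camera(name): name is "scene" or "top"; returns the picture (384x512x3 uint8, blue, green, red); there is no depth.
- manip.calibration(name): a dict with "fx", "fy", "cx", "cy" (pixels), "view" (4x4, takes a point from world to camera coordinates). Camera axes: x right, y up, looking along -z (the intrinsics and any distortion apply to the point x, -y, -z); pixel columns grow to the right and rows downward; lengths in m; the calibration is good to about 2 mm. A picture is of the moment at which its call begins. calibration takes no time and is no camera call.
- manip.hand_in(): hands the job in, once; it reports no verdict.
The state is a dict: "clock": time; "joint_pos": joint angles; "joint_velocities": joint speeds; "tau": joint torques, N m; "position": TCP position; "ee_rot": TCP orientation; "ft_force": force on the tool from outside, world axes, zero at the start; "torque": the same for the moment, N m; "grip_width": opening from 0.0 (shut) to 1.0 (fully open).
Only numpy, scipy, OpenCV 4.12 (cv2) and the standard library are available. Lean on these libraries where they do the work, as an engineer would, in place of code of your own. Each camera call takes 0.05 s, during which the arm holds its last target.

### The job

The wooden disc with the orange face has dried: press the yellow ejector paddle of its own holder right down so that the disc rises out of its pocket, then take the disc by its edge and set it down, not dropped, on the cork drying board, orange face up and wholly on the board, and let go of it. Leave the blue disc seated in its holder.

Things in the scene. Friction and masses are not known exactly. Their poses are not given: they have to be found in the camera images.
- orange_disc: Wooden disc, 44 mm across, 26 high, top painted orange, about 50 g. Origin: centre of underside, z up. Sits in a pocket (48 wide, 28 deep) of a fixed aluminium block 72 x 72 x 40 mm high: underside 12 mm over the bench, face 2 mm below the block's top, so not grippable. With its paddle right down it stands 22 mm higher (20 mm of edge above the block) and stays up: the lever stays where it is left.
- orange_paddle (a point): Centre of the top face of the yellow paddle (34 x 36 x 8 mm) of the orange disc's holder, 116 mm from the disc's centre, robot's side. Lever pivot: between them, 70 mm from the paddle, 40 mm over the bench. Point 64 mm over the bench at first, about 23 mm at the bottom stop, moving almost straight down; 3 to 5 N, no spring. Site -x points from disc to paddle (tipped up 17 deg at first), y level.
- blue_disc: The same kind of disc with a blue face, seated in an identical holder with its own yellow paddle on the robot's side. It must stay seated: leave its paddle alone. Origin: centre of its underside, 12 mm over the bench. The two holders and the board swap places from start to start.
- board: Square drying board fixed to the bench, brown wood edge and cork top, 130 x 130 mm, cork surface 14 mm above the bench, no rim. Origin: centre of its underside; x and y along its sides, z up.

How it is judged:
By the outcome, as a careful person would: the job done as asked, in the order asked, and still so for the second after the job is handed in, with the robot touching nothing.
It also fails if it takes over 51 s, if anything falls off the work surface, if the arm or the gripper's body presses on something with over 40 N, if the wrist force passes 120 N, or if a joint passes its speed limit or range.

## Working session

There is one attempt and no reset: what is moved stays moved. The work goes in short steps, Python scripts to look and compute and a shell command to move; the robot and the scene stay as the last step left them, time stands still between calls to the robot, and variables do not carry over. Pictures are saved under pics/ and viewed, and the job is handed in when it is done.

```bash
mkdir -p pics; python3 - <<'E'
from workcell import manip
import cv2
print(manip.get_obs(), manip.pinch_z)
for n in("scene","top"):
    im=manip.camera(n); cv2.imwrite(f"pics/{n}0.png",im); c=manip.calibration(n); print(n,c)
E
```

```text
{'clock': 0.0, 'joint_pos': array([ 1.10239117,  0.33288232, -0.06467444,  1.4609604 ,  0.02158305,
        1.34988864, -0.08851574]), 'joint_velocities': array([-1.17165388e-03, -1.19585609e-04,  2.83779414e-03, -5.26285873e-04,
       -2.11146388e-03, -2.42835679e-05,  4.13042050e-04]), 'tau': array([-4.20965098e-04, -6.25444436e+01,  4.85468970e-02, -3.91595578e+01,
        1.61043461e-02,  9.98059666e-03,  1.03386628e-05]), 'position': array([ 0.2693122 , -0.56357776,  0.23050022]), 'ee_rot': array([ 9.75262115e-01,  2.21050415e-01, -1.88253708e-04, -6.97082868e-04]), 'ft_force': array([ 0.88245768, -0.50711772,  0.70620251]), 'torque': array([0.02926198, 0.00254052, 0.02173017]), 'grip_width': 1.0007761399214143} 0.0187
scene {'fx': 347.800241197457, 'fy': 347.800241197457, 'cx': 250.717873515594, 'cy': 193.76033118694392, 'view': array([[-0.43496208,  0.9004144 , -0.00786741,  0.2503244 ],
       [-0.76846015, -0.3666367 ,  0.52444879,  0.39021218],
       [ 0.46933676,  0.23416113,  0.85140564, -1.02596003],
       [ 0.        ,  0.        ,  0.        ,  1.        ]])}
top {'fx': 399.7275233492945, 'fy': 399.7275233492945, 'cx': 258.0866006537822, 'cy': 190.47478196930408, 'view': array([[ 1.49324741e-02, -9.99888201e-01,  7.79273942e-04,
        -3.69388731e-03],
       [ 9.95558741e-01,  1.49402585e-02,  9.29493563e-02,
        -5.44678394e-01],
       [-9.29506072e-02, -6.12150874e-04,  9.95670533e-01,
        -9.55874226e-01],
       [ 0.00000000e+00,  0.00000000e+00,  0.00000000e+00,
         1.00000000e+00]])}
```

View pics/scene0.png

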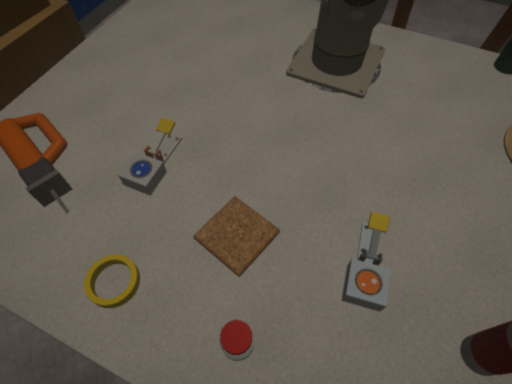

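View pics/top0.png

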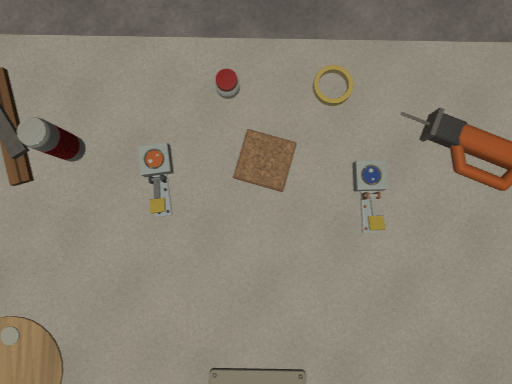

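The scene view has the orange disc at (368,282), its paddle at (379,222), the board at (237,235) and the blue disc at (141,169). In the top view these are (154,158), (158,206), (265,160) and (371,175). Next I measure them.

```bash
cat > h.py <<'E'
import numpy as np, cv2
from workcell import manip
def ray(n,uv):
    c=manip.calibration(n); V=np.array(c["view"]); R,t=V[:3,:3],V[:3,3]
    d=np.array([(uv[0]-c["cx"])/c["fx"],-(uv[1]-c["cy"])/c["fy"],-1.])
    return -R.T@t, R.T@d
def onplane(n,uv,z):
    o,d=ray(n,uv); return o+d*(z-o[2])/d[2]
def two(a,b):
    o1,d1=ray("scene",a);o2,d2=ray("top",b)
    s=np.linalg.lstsq(np.c_[d1,-d2],o2-o1,rcond=None)[0]
    p,q=o1+s[0]*d1,o2+s[1]*d2
    return (p+q)/2, np.linalg.norm(p-q)
def blob(im,lo,hi,near,box=45):
    h=cv2.cvtColor(im,cv2.COLOR_BGR2HSV); m=cv2.inRange(h,np.array(lo),np.array(hi))
    k=np.zeros_like(m); cv2.circle(k,near,box,255,-1); m&=k
    m=cv2.morphologyEx(m,cv2.MORPH_CLOSE,np.ones((5,5),np.uint8))
    cs,_=cv2.findContours(m,cv2.RETR_EXTERNAL,cv2.CHAIN_APPROX_NONE)
    return max(cs,key=cv2.contourArea)
def cen(c):
    m=cv2.moments(c); return np.array([m["m10"]/m["m00"],m["m01"]/m["m00"]])
E
python3 - <<'E'
from h import *
np.set_printoptions(precision=4,suppress=True)
S=cv2.imread("pics/scene0.png");T=cv2.imread("pics/top0.png")
specs={"orange":([5,150,90],[17,255,255],(368,282),(154,158),20,.038),
"paddle":([20,120,90],[32,255,255],(379,222),(158,206),22,.064),
"blue":([105,120,40],[130,255,255],(141,169),(371,175),20,.038),
"bpad":([20,120,90],[32,255,255],(166,126),(376,222),20,.064),
"board":([5,60,40],[20,200,220],(237,235),(265,160),60,.014)}
for k,(lo,hi,a,b,r,z) in specs.items():
    ca,cb=blob(S,lo,hi,a,r),blob(T,lo,hi,b,r)
    pa,pb=cen(ca),cen(cb)
    print(k,pa,pb,cv2.contourArea(ca),cv2.contourArea(cb),"two",*two(pa,pb),"planeS",onplane("scene",pa,z),"T",onplane("top",pb,z))
    if k in("board","paddle"):
        for n,c in(("scene",ca),("top",cb)):
            bx=cv2.boxPoints(cv2.minAreaRect(c)) if n=="top" else cv2.approxPolyDP(c,.05*cv2.arcLength(c,True),True)[:,0]
            print(n,*[onplane(n,p,z)[:2] for p in bx])
    if k in("orange","blue"):
        for n,c in(("scene",ca),("top",cb)):
            P=np.array([onplane(n,p[0],z)[:2] for p in c]); print(n,"size",np.ptp(P,0),(P.max(0)+P.min(0))/2)
E
```

```text
orange [367.888  281.6685] [153.8484 158.4427] 366.0 193.5 two [0.6186 0.2616 0.0348] 0.0013677288427521835 planeS [0.6198 0.2617 0.038 ] T [0.6182 0.26   0.038 ]
scene size [0.0409 0.0411] [0.6195 0.2617]
top size [0.0373 0.0394] [0.6181 0.2597]
paddle [378.6402 221.2781] [156.914  205.2454] 277.5 172.5 two [0.5028 0.2432 0.06  ] 0.0012618680133288302 planeS [0.5051 0.2433 0.064 ] T [0.5027 0.2416 0.064 ]
scene [0.4914 0.2243] [0.5253 0.2298] [0.5196 0.2614] [0.485  0.2585]
top [0.5195 0.2585] [0.52   0.2255] [0.4871 0.2243] [0.4866 0.2572]
blue [140.5828 168.5898] [370.9116 174.517 ] 167.0 171.5 two [ 0.5869 -0.27    0.0353] 0.00034237078972736785 planeS [ 0.5881 -0.268   0.038 ] T [ 0.5866 -0.2694  0.038 ]
scene size [0.038  0.0386] [ 0.5879 -0.2684]
top size [0.0369 0.0343] [ 0.5867 -0.2696]
bpad [164.9948 125.2239] [376.1773 222.5283] 161.5 179.5 two [ 0.47   -0.2743  0.0603] 0.00025176436720234185 planeS [ 0.4726 -0.2718  0.064 ] T [ 0.4699 -0.2731  0.064 ]
board [236.2491 234.9692] [264.5825 159.9311] 3620.0 2576.0 two [ 0.6252 -0.0105 -0.0016] 0.0008216360160181221 planeS [ 0.6312 -0.0062  0.014 ] T [ 0.6227 -0.0106  0.014 ]
scene [ 0.5503 -0.0556] [ 0.6738 -0.0846] [0.7064 0.0381] [0.5805 0.0681]
top [0.5772 0.0692] [0.7038 0.0361] [ 0.6689 -0.0909] [ 0.5431 -0.0564]
```

```bash
cat >> h.py <<'E'
from scipy.spatial.transform import Rotation as Ro
def goal(p,az):
    o=manip.get_obs(); R=Ro.from_quat(o["ee_rot"])
    a=np.deg2rad(az); x=np.array([np.cos(a),np.sin(a),0]);z=np.array([0,0,-1.]); y=np.cross(z,x)
    G=Ro.from_matrix(np.c_[x,y,z])
    print("shift",np.round(R.inv().apply(np.array(p)-o["position"]),4),"turn",np.round((R.inv()*G).as_rotvec(),4))
E
python3 - <<'E'
from h import *
goal([.5,-.15,.22],9.1)
E
```

```text
shift [ 0.3864 -0.2737  0.0109] turn [-1.300e-03  2.000e-04  2.871e-01]
```

```bash
python3 -m handwheel '[[[0.386,-0.274,0.011,0,0,0.287,0],[0.386,-0.274,0.011,0,0,0.287,0],[0.386,-0.274,0.011,0,0,0.287,0],[0.386,-0.274,0.011,0,0,0.287,0],[0.386,-0.274,0.011,0,0,0.287,0],[0.386,-0.274,0.011,0,0,0.287,0],[0.386,-0.274,0.011,0,0,0.287,0],[0.386,-0.274,0.011,0,0,0.287,0]]]' 40
python3 - <<'E'
from h import *
goal([.504,.2425,.11],9.1); print(manip.get_obs()["joint_pos"])
E
```

```text
clock: 1.1
position: [0.5006, -0.1468, 0.2201]
ee_rot: [0.997, 0.081, 0.0, -0.0]
ft_force: [0.3, -0.3, -0.1]
grip_width: 0.001
shift [ 0.0662 -0.3835  0.1104] turn [-0.0006 -0.0001  0.0034]
[ 0.55377756  0.13591248 -0.38603335  1.73108248  0.05254212  1.28495981
 -1.25239746]
```

```bash
python3 -m handwheel '[[[0.066,-0.383,0.110,0,0,0,0],[0.066,-0.383,0.110,0,0,0,0],[0.066,-0.383,0.110,0,0,0,0],[0.066,-0.383,0.110,0,0,0,0],[0.066,-0.383,0.110,0,0,0,0],[0.066,-0.383,0.110,0,0,0,0],[0.066,-0.383,0.110,0,0,0,0],[0.066,-0.383,0.110,0,0,0,0]]]'
python3 - <<'E'
from h import *
goal([.504,.2425,.072],9.1); print(manip.get_obs()["joint_pos"])
cv2.imwrite("pics/s1.png",manip.camera("scene")[130:340,230:500].repeat(2,0).repeat(2,1))
cv2.imwrite("pics/t1.png",manip.camera("top")[80:280,60:330].repeat(2,0).repeat(2,1))
E
```

```text
clock: 2.1
position: [0.5028, 0.2408, 0.1093]
ee_rot: [0.997, 0.081, -0.001, -0.0]
ft_force: [0.4, -0.5, 0.2]
grip_width: -0.002
shift [ 0.0015 -0.0014  0.0373] turn [-0.001   0.002   0.0042]
[ 0.01314737  0.35935147 -0.64135368  1.75743756  0.23578154  1.10459534
 -2.11253388]
```

View pics/s1.png

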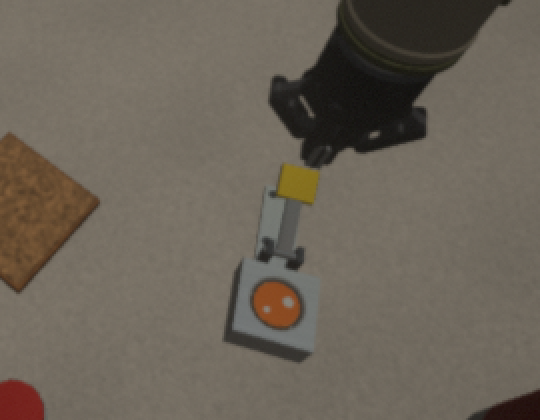

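The shut fingertips sit just above the yellow paddle, at about (318,155) in the 2x crop (paddle about (298,184)). Now I press gently.

```bash
python3 -m handwheel '[[[0.0015,-0.001,0.015,0,0,0.004,0],[0.0015,-0.001,0.03,0,0,0.004,0],[0.0015,-0.001,0.038,0,0,0.004,0],[0.0015,-0.001,0.044,0,0,0.004,0],[0.0015,-0.001,0.050,0,0,0.004,0],[0.0015,-0.001,0.056,0,0,0.004,0],[0.0015,-0.001,0.062,0,0,0.004,0],[0.0015,-0.001,0.062,0,0,0.004,0]]]'
python3 - <<'E'
from h import *
goal([.504,.2425,.023],9.1)
E
```

```text
clock: 3.2
position: [0.5055, 0.2396, 0.0478]
ee_rot: [0.997, 0.077, -0.0, 0.0]
ft_force: [-0.1, -0.1, 0.4]
grip_width: -0.0
shift [-0.001  -0.0031  0.0248] turn [-0.      0.0003 -0.0038]
```

```bash
python3 -m handwheel '[[[-0.001,-0.003,0.005,0,0,0,0],[-0.001,-0.003,0.01,0,0,0,0],[-0.001,-0.003,0.015,0,0,0,0],[-0.001,-0.003,0.020,0,0,0,0]]]'
python3 - <<'E'
from h import *
cv2.imwrite("pics/s2.png",manip.camera("scene")[130:340,230:500].repeat(2,0).repeat(2,1))
E
```

```text
clock: 3.7
position: [0.5046, 0.2426, 0.0283]
ee_rot: [0.997, 0.077, 0.001, -0.0]
ft_force: [1.4, -0.4, 4.7]
grip_width: 0.001
```

View pics/s2.png

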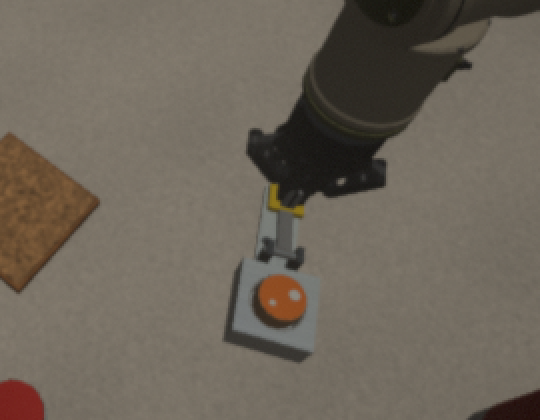

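The disc is rising: its orange face is now at about (282,299) in the crop with its edge showing. Pressing on to the stop.

```bash
python3 -m handwheel '[[[0,0,0.003,0,0,0,0],[0,0,0.005,0,0,0,0],[0,0,0.007,0,0,0,0],[0,0,0.008,0,0,0,0],[0,0,0.008,0,0,0,0]]]'
```

```text
clock: 4.38
position: [0.5047, 0.2429, 0.0246]
ee_rot: [0.997, 0.077, 0.001, 0.001]
ft_force: [-18.3, -11.8, 55.4]
grip_width: -0.005
```

Bottom stop reached: z is 0.0246 and the force jumped. I retreat straight up, then look.

```bash
python3 -m handwheel '[[[0,0,-0.01,0,0,0,0],[0,0,-0.05,0,0,0,0],[0,0,-0.11,0,0,0,0],[-0.06,0,-0.14,0,0,0,0.0854],[-0.1,0,-0.14,0,0,0,0.0854],[-0.1,0,-0.14,0,0,0,0.0854]]]'
python3 - <<'E'
from h import *
np.set_printoptions(precision=4,suppress=True)
S=manip.camera("scene");T=manip.camera("top")
cv2.imwrite("pics/s3.png",S[130:340,230:500].repeat(2,0).repeat(2,1));cv2.imwrite("pics/t3.png",T[80:280,60:330].repeat(2,0).repeat(2,1))
r=([5,195,150],[17,255,255])
for lo in ([5,150,90],[5,190,140]):
  a=blob(S,lo,r[1],(370,279),22);b=blob(T,lo,r[1],(153,157),20)
  print(cen(a),cen(b),*two(cen(a),cen(b)),onplane("scene",cen(a),.06),onplane("top",cen(b),.06))
a=blob(S,[20,120,60],[32,255,255],(373,228),22);b=blob(T,[20,120,60],[32,255,255],(158,206),22)
print(cen(a),cen(b),cv2.contourArea(a),cv2.contourArea(b),*two(cen(a),cen(b)))
E
```

```text
clock: 5.12
position: [0.4027, 0.2265, 0.1601]
ee_rot: [0.997, 0.078, -0.0, 0.001]
ft_force: [0.4, -0.5, -0.3]
grip_width: 0.637
[371.0036 278.3477] [151.67   156.8639] [0.6189 0.2616 0.0551] 0.0014201366756802657 [0.6209 0.2615 0.06  ] [0.6182 0.2595 0.06  ]Traceback (most recent call last):
  File "<stdin>", line 7, in <module>
  File "h.py", line 19, in blob
    return max(cs,key=cv2.contourArea)
ValueError: max() iterable argument is empty
```

View pics/s3.png

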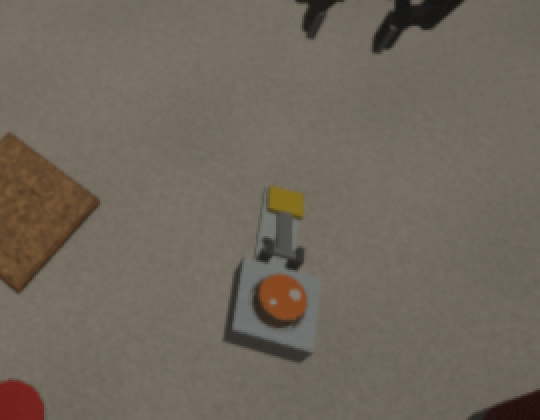

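View pics/t3.png

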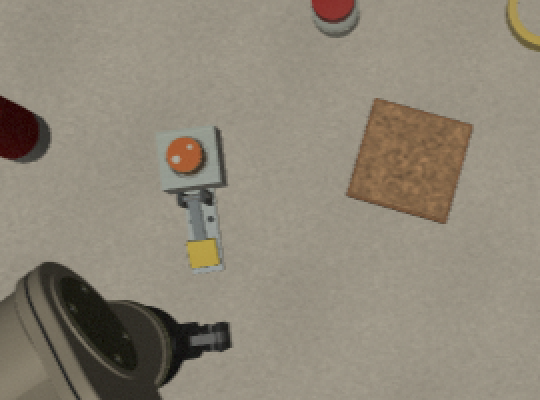

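The paddle is right down (crop (286,202), over its base plate) and the disc has risen. Its centre is at about (0.619, 0.261), with the measured height up 20 mm. Now I go above it with the fingers open.

```bash
python3 - <<'E'
from h import *
goal([.619,.2605,.14],9.1); print(manip.get_obs()["joint_pos"])
E
```

```text
shift [ 0.2164 -0.0005  0.0202] turn [ 0.0007 -0.0001 -0.0041]
[ 0.08591269  0.08426014 -0.71448776  1.92967605  0.06121573  1.14913007
 -2.0679506 ]
```

```bash
python3 -m handwheel '[[[0.05,0,0,0,0,-0.004,0.0854],[0.1,0,0,0,0,-0.004,0.0854],[0.15,0,0,0,0,-0.004,0.0854],[0.2164,-0.0005,0.02,0,0,-0.004,0.0854],[0.2164,-0.0005,0.02,0,0,-0.004,0.0854],[0.2164,-0.0005,0.02,0,0,-0.004,0.0854],[0.2164,-0.0005,0.02,0,0,-0.004,0.0854]]]'
python3 - <<'E'
from h import *
goal([.619,.2605,.041],9.1); print(manip.get_obs()["joint_pos"])
cv2.imwrite("pics/s4.png",manip.camera("scene")[130:340,230:500].repeat(2,0).repeat(2,1))
E
```

```text
clock: 6.1
position: [0.6184, 0.2613, 0.1411]
ee_rot: [0.997, 0.08, 0.0, -0.0]
ft_force: [0.3, -0.3, 0.7]
grip_width: 1.0
shift [0.0004 0.0009 0.1001] turn [-0.0001 -0.0008  0.0008]
[-0.0381759   0.56512795 -0.61410686  1.41027058  0.32937869  1.26843326
 -2.08754438]
```

View pics/s4.png

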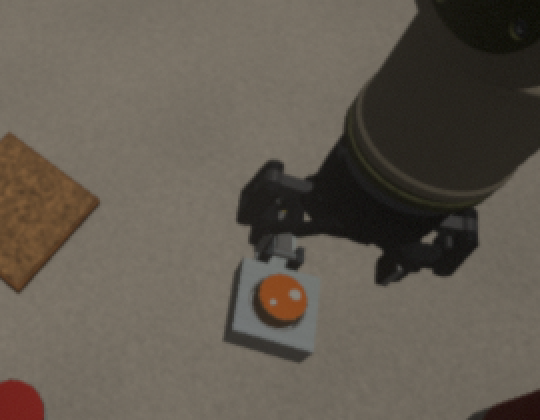

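```bash
python3 -m handwheel '[[[0.0004,0.001,0.04,0,0,0,0.0854],[0.0004,0.001,0.07,0,0,0,0.0854],[0.0004,0.001,0.085,0,0,0,0.0854],[0.0004,0.001,0.095,0,0,0,0.0854],[0.0004,0.001,0.1,0,0,0,0.0854],[0.0004,0.001,0.1,0,0,0,0.06],[0.0004,0.001,0.1,0,0,0,0.055],[0.0004,0.001,0.1,0,0,0,0.052]]]' 25
python3 - <<'E'
from h import *
cv2.imwrite("pics/s5.png",cv2.resize(manip.camera("scene")[200:330,300:460],None,fx=4,fy=4))
goal([.619,.2605,.041],9.1)
E
```

```text
clock: 7.15
position: [0.6199, 0.26, 0.0408]
ee_rot: [0.997, 0.079, 0.0, -0.0]
ft_force: [-0.1, -0.1, 0.3]
grip_width: 0.612
shift [-0.0007 -0.0006 -0.0003] turn [-0.     -0.0006 -0.0001]
```

View pics/s5.png

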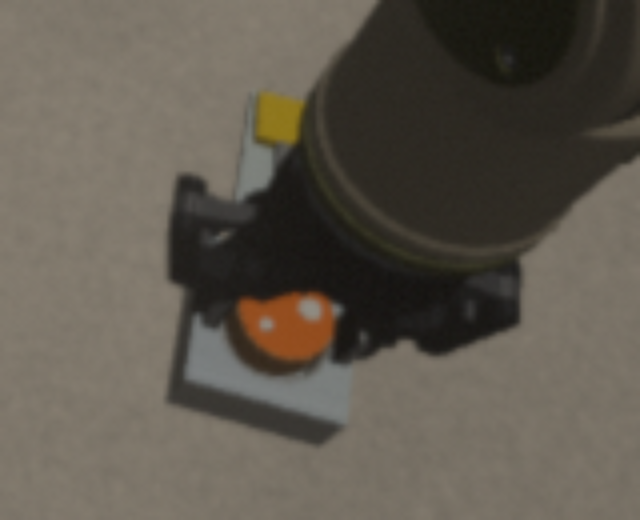

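The disc (crop (285,325)) lies between the two pads, with small gaps on each side and no contact force. Now I close and lift a little.

```bash
python3 -m handwheel '[[[0,0,0,0,0,0,0.048],[0,0,0,0,0,0,0.044],[0,0,0,0,0,0,0.035],[0,0,0,0,0,0,0.035]]]' 30
python3 -m handwheel '[[[0,0,-0.005,0,0,0,0.035],[0,0,-0.012,0,0,0,0.035],[0,0,-0.025,0,0,0,0.035],[0,0,-0.05,0,0,0,0.035],[0,0,-0.08,0,0,0,0.035],[0,0,-0.08,0,0,0,0.035]]]'
python3 - <<'E'
from h import *
cv2.imwrite("pics/s6.png",cv2.resize(manip.camera("scene")[180:330,280:460],None,fx=4,fy=4))
goal([.624,-.009,.12],9.1); print(manip.get_obs()["joint_pos"])
E
```

```text
clock: 7.7
position: [0.6196, 0.26, 0.0405]
ee_rot: [0.997, 0.079, 0.0, -0.0]
ft_force: [-0.8, 0.5, 3.3]
grip_width: 0.503
clock: 8.45
position: [0.621, 0.2608, 0.124]
ee_rot: [0.997, 0.079, 0.002, -0.001]
ft_force: [-0.0, -0.5, -0.7]
grip_width: 0.502
shift [-0.0389  0.2665  0.0019] turn [-0.0004 -0.0027 -0.0001]
[-0.03868943  0.58211887 -0.60834083  1.42737714  0.33997764  1.23497392
 -2.09283251]
```

View pics/s6.png

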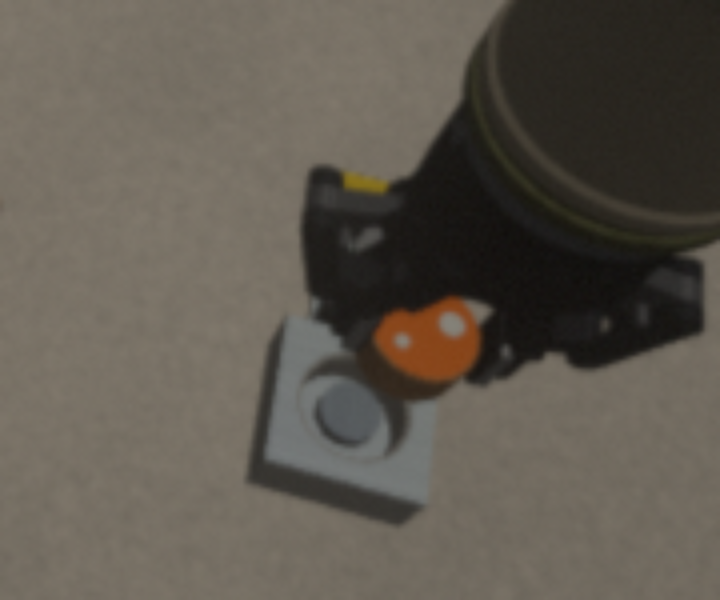

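The disc is held (opening 0.50 ≈ 43 mm) and clear of its empty pocket. Moving over the board.

```bash
python3 -m handwheel '[[[-0.005,0.03,0,0,0,0,0.035],[-0.011,0.075,0,0,0,0,0.035],[-0.018,0.12,0,0,0,0,0.035],[-0.025,0.165,0,0,0,0,0.035],[-0.031,0.21,0,0,0,0,0.035],[-0.036,0.245,0.001,0,0,0,0.035],[-0.039,0.266,0.002,0,0,0,0.035],[-0.039,0.266,0.002,0,0,0,0.035]]]'
python3 - <<'E'
from h import *
goal([.624,-.009,.027],9.1)
for n in("scene","top"): cv2.imwrite(f"pics/{n}7.png",manip.camera(n))
E
```

```text
clock: 9.5
position: [0.6229, -0.0103, 0.1177]
ee_rot: [0.997, 0.078, -0.0, 0.0]
ft_force: [-0.1, 0.7, -0.7]
grip_width: 0.502
shift [ 0.0014 -0.0012  0.0907] turn [ 0.0003  0.0009 -0.0023]
```

View pics/scene7.png

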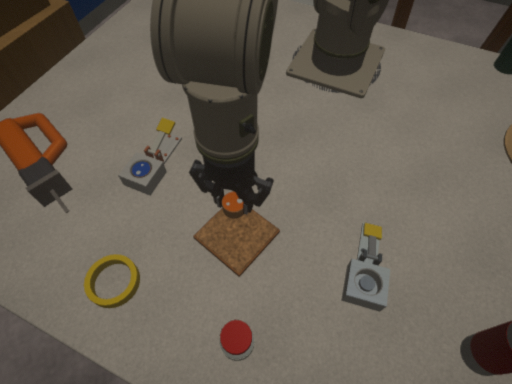

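The disc (232,204) is held level, orange face up, above the board; the blue disc is still seated at (141,169). Lowering.

```bash
python3 -m handwheel '[[[0.001,-0.001,0.03,0,0,0,0.035],[0.001,-0.001,0.06,0,0,0,0.035],[0.001,-0.001,0.08,0,0,0,0.035],[0.001,-0.001,0.087,0,0,0,0.035],[0.001,-0.001,0.09,0,0,0,0.035],[0.001,-0.001,0.0925,0,0,0,0.035],[0.001,-0.001,0.0925,0,0,0,0.035]]]'
python3 -m handwheel '[[[0,0,0.001,0,0,0,0.035],[0,0,0.002,0,0,0,0.035],[0,0,0.002,0,0,0,0.035]]]'
```

```text
clock: 10.48
position: [0.6243, -0.0078, 0.0263]
ee_rot: [0.997, 0.079, 0.0, 0.0]
ft_force: [-0.6, 0.3, -0.5]
grip_width: 0.498
clock: 10.85
position: [0.6239, -0.0078, 0.0238]
ee_rot: [0.997, 0.079, -0.0, 0.0]
ft_force: [0.4, 0.4, -0.6]
grip_width: 0.501
```

```bash
python3 -m handwheel '[[[0,0,0.001,0,0,0,0.035],[0,0,0.002,0,0,0,0.035],[0,0,0.002,0,0,0,0.035]]]'; python3 -m handwheel '[[[0,0,0.0007,0,0,0,0.035],[0,0,0.0014,0,0,0,0.035],[0,0,0.0014,0,0,0,0.035]]]'
```

```text
clock: 11.22
position: [0.6239, -0.0078, 0.0217]
ee_rot: [0.997, 0.079, -0.0, 0.0]
ft_force: [0.0, 0.5, -1.1]
grip_width: 0.501
clock: 11.6
position: [0.6241, -0.0078, 0.021]
ee_rot: [0.997, 0.079, 0.0, 0.0]
ft_force: [-2.9, 0.0, 5.8]
grip_width: 0.502
```

Contact at z 0.021 as predicted, 5.8 N. Opening, then straight up.

```bash
python3 -m handwheel '[[[0,0,0,0,0,0,0.05],[0,0,0,0,0,0,0.06],[0,0,0,0,0,0,0.075],[0,0,0,0,0,0,0.075]]]'; python3 -m handwheel '[[[0,0,-0.01,0,0,0,0.0854],[0,0,-0.03,0,0,0,0.0854],[0,0,-0.06,0,0,0,0.0854],[0,0,-0.12,0,0,0,0.0854],[-0.05,0,-0.15,0,0,0,0.0854],[-0.1,0,-0.15,0,0,0,0.0854],[-0.16,0,-0.15,0,0,0,0.0854],[-0.16,0,-0.15,0,0,0,0.0854]]]'
python3 - <<'E'
from h import *
np.set_printoptions(precision=4,suppress=True)
S=manip.camera("scene");T=manip.camera("top")
cv2.imwrite("pics/s8.png",S);cv2.imwrite("pics/t8.png",T)
h=lambda a:None
for lo in ([5,205,130],):
    a=blob(S,lo,[14,255,255],(237,225),40);b=blob(T,lo,[14,255,255],(265,160),35)
    print(cen(a),cen(b),cv2.contourArea(a),cv2.contourArea(b),*two(cen(a),cen(b)),onplane("scene",cen(a),.04),onplane("top",cen(b),.04))
a=blob(S,[105,120,40],[130,255,255],(141,169),20);b=blob(T,[105,120,40],[130,255,255],(371,175),20)
print(cen(a),cen(b),*two(cen(a),cen(b)))
E
```

```text
clock: 12.1
position: [0.624, -0.0078, 0.0203]
ee_rot: [0.997, 0.079, -0.0, 0.0]
ft_force: [0.2, -0.3, -0.2]
grip_width: 0.876
clock: 13.1
position: [0.4624, -0.0342, 0.1713]
ee_rot: [0.997, 0.079, -0.0, 0.002]
ft_force: [1.2, -0.5, 0.5]
grip_width: 0.998Traceback (most recent call last):
  File "<stdin>", line 7, in <module>
  File "h.py", line 19, in blob
    return max(cs,key=cv2.contourArea)
ValueError: max() iterable argument is empty
```

View pics/s8.png

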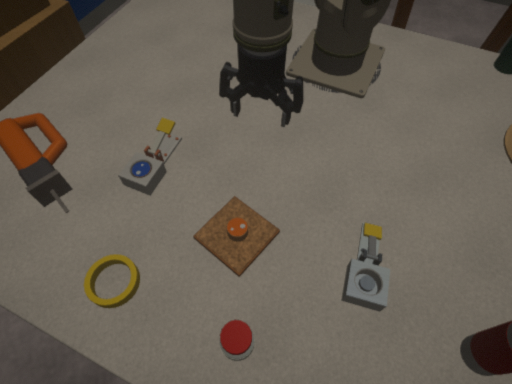

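View pics/t8.png

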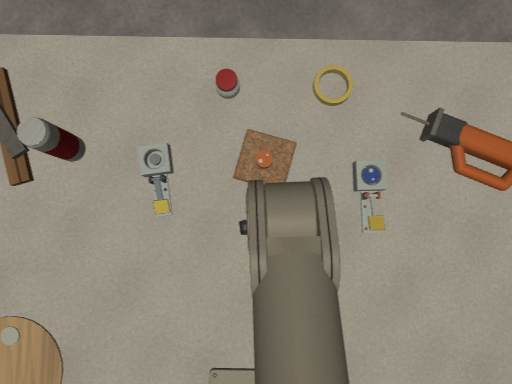

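The disc sits at the board's middle, orange face up (scene (238,228), top (264,158)). The blue disc is unmoved, its paddle is up, and the arm is clear. One quick numeric check, then I hand in.

```bash
python3 - <<'E'
from h import *
p=two((238,228),(264,158)); print(p, onplane("scene",(238,228),.04), onplane("top",(264,158),.04))
S=cv2.imread("pics/s8.png");T=cv2.imread("pics/t8.png")
a=blob(S,[105,120,40],[130,255,255],(141,169),20);b=blob(T,[105,120,40],[130,255,255],(371,175),20)
print(cen(a),cen(b),two(cen(a),cen(b)))
o=manip.get_obs();print(abs(o["joint_velocities"]).max(),o["clock"])
E
```

```text
(array([ 0.62364634, -0.00719944,  0.03222831]), np.float64(0.0036184881850307568)) [ 0.62627632 -0.00350464  0.04      ] [ 0.6229841  -0.00876919  0.04      ]
[140.66666667 168.57784431] [370.91156463 174.5170068 ] (array([ 0.58681969, -0.26992043,  0.03534174]), np.float64(0.0005202800733901298))
0.045280094421307364 13.2
```

```bash
python3 -m handwheel '[[[0,0,0,0,0,0,0.0854],[0,0,0,0,0,0,0.0854]]]'; python3 -c "
from workcell import manip
print(manip.hand_in())"
```

```text
clock: 13.45
position: [0.4668, -0.0326, 0.1706]
ee_rot: [0.997, 0.08, 0.0, -0.0]
ft_force: [-0.3, 0.4, -0.2]
grip_width: 0.997
the job is handed in; nothing more can be done
None
```

The orange disc is on the cork board, orange face up and released, and the job was handed in at 13.45 s.

- **Paddle:** I pressed it down with the shut fingers until it met its bottom stop at z ≈ 0.025 m, where the force rose to about 55 N. The pictures showed the paddle staying down and the disc raised.
- **Disc:** I gripped it by its edge and lifted it clear. I lowered it onto the board until it touched (5.8 N at TCP z ≈ 0.021 m, as predicted) before letting go.
- **Last checks:** The disc's centre measured about (0.624, −0.008), against a board centre of about (0.624, −0.0085). The blue disc's pixel positions had not changed, its paddle was still up, and the arm was clear with nothing touching it.
- **Disagreements:**
  - My automatic colour mask for the orange disc failed on the last picture, so I read its pixels by eye. The two views then differed by about 4 mm and gave a face height of 32 mm where 40 mm was expected; the disc is still well inside the board.
  - The earlier heights measured from the two views came out 3–5 mm low throughout.
  - The disc's rise measured 20 mm against the stated 22 mm.

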